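Find the mixer drum's heavy side and hold it down

ROBOT

A 7-joint arm with a two-finger parallel gripper is mounted at the origin on the work surface. World frame = base frame: x ahead of the robot, y to its left, z up, the work surface at z = 0. Lengths are in m, angles in rad, forces in N, time in s.
With the tool pointing down it reaches from about 0.425 to 1.025 m from the base axis. Payload 9.4 kg.
Tool frame: the origin (TCP) lies midway between the tips of the shut fingers; the grasp point (between the pads) lies 19 mm behind it; z points along the fingers, y is the line along which they close (so a half turn about z gives the same grasp; the last joint's range is limited). The gripper opens to 93 mm and grips with 3 to 60 N. Pads are 15 mm wide; open, the fingers measure 128 mm over their backs; the gripper's body (75 mm by 188 mm) begins 65 mm behind the grasp point.
Start: joints at [-1.239, 0.599, -0.003, 1.599, 0.002, 0.943, -0.08], TCP at [0.288, 0.665, 0.219] pointing down, gripper open.
Joint ranges: [-2.57, 2.57], [-0.35, 1.97], [-1.29, 1.29], [0.11, 2.56], [-1.05, 4.19], [0.11, 1.86], [-2.63, 2.63]. Speed limits (rad/s): [2.22, 2.22, 3.01, 3.01, 3.14, 3.14, 3.14].

INTERFACE

Orientations are given as [roll, pitch, yaw] about the fixed x, y, z axes, in that order (R = Rz(yaw) Ry(pitch) Rx(roll)).
In Python, from plant import ctrl, cams, nets gives the robot as it stands. The module is installed in compiled form; this text tells all that it offers.
- The arm moves only by the tool arm_command, never from a script. Its argument "rows" is a list of rows, each a list of 2 entries, a list of its own where there are three numbers: the shift along the tool's x, y, z in units of 15 cm (1.0 is 15 cm), then the turn about the tool's z in units of 45 degrees (1.0 is 45 degrees). A call has 1 to 20 rows; each row is the pose to reach, as a shift and turn from the pose commanded when the call began, along the tool's axes at that moment; what a row does not reach only later rows make up. A row lasts 1/12 s, in which the tool goes at most 41.7 mm and 7.16 degrees, less where a joint would pass 70% of its speed; a pose out of reach is approached as far as the arm can. A call with a number of a shift or a turn outside -1 to 1 is refused whole. A call with a gripper value outside its range is refused whole. "grip" is the finger opening in mm, from 0 to 93, set as the call begins (left out, the last holds). The fingers move at their own pace and stop on an object; "force" is the grip in N (left out, the last holds). Time passes only in rows, so rows that repeat a pose let the fingers close. It gives the time, the measured TCP pose, the force, the opening and the grip force at its end, in the units of the state.
- ctrl.get_obs(): the state, without advancing time (a new reading comes with each control period).
- cams.camera(name): name is "scene" or "side" or "wrist"; returns (picture, depth): 400x640x3 uint8, red, green, blue; 400x640 float32, m along the optical axis (not along the pixel's ray), 0 where there is no reading.
- cams.get_calibration(name): a dict with "mtx" (3x3 intrinsics, pixels), "R" (3x3) and "t" (3): a world point X has camera coordinates R X + t. Camera axes: x right, y down, z forward; pixel columns grow to the right and rows downward; lengths in m; the calibration is good to about 2 mm. A picture is of the moment at which its call begins: read the wrist's pose just before it. get_calibration takes no time and is no camera call; for the wrist camera it gives the pose at the moment of the call.
- ctrl.job_done(): hands the job in; it is judged then, once.
Trained networks look in the newest picture that a camera, given by its name, has taken for a name from the list of things; names that differ only in an ending like _2 or _b are one class to them, and where a whole thing is asked for, a point or a joint stands for the part that bears it (a point fixed in the world has none). Each returns a list of dicts, best first, with "confidence" (0 to 1); they miss things now and then, are a little off and sometimes report something else, mostly with a low value. They report only what shows in the picture. A call takes as long as a camera call. They do not tell look-alikes from the thing itself.
- nets.outline_of(camera, name): "region" (400x640 bool, what is visible of it).
- nets.tip_of(camera, name): "centre" ([x, y, z] in m, in world coordinates, good to about 4 mm: a listed point, or the origin of a listed thing).
The state is a dict: "time": time; "joints": joint angles; "qvel": joint speeds; "tau": joint torques, N m; "eef_pos": TCP position; "ee_rot": TCP orientation; "force": force on the tool from outside, world axes, zero at the start; "ft_torque": the same for the moment, N m; "gripper_width": finger opening in m; "gripper_force": force on a finger pad.
Only numpy, scipy, OpenCV 4.12 (cv2) and the standard library are available. Lean on these libraries where they do the work, as an engineer would, in place of code of your own. Each camera call takes 0.05 s, during which the arm holds its last target. There are 200 camera calls.

TASK

Turn the speed knob of the rotary mixer fully anticlockwise to off, and only then turn the mixer's closed drum by hand to find its heavy side by feel. Bring the heavy side straight down and finish while still gripping the drum by a pin or its rim, holding it still there so that a counterweight can be fitted at the top; leave everything else on the bench undisturbed.

Things in the scene. Friction and masses are not known exactly. Their poses are not given: they have to be found in the camera images.
- mixer: Rotary mixer fixed to the bench: white base plate 170 x 130 mm, 18 mm thick (65 mm to the front and 105 mm to the back of the origin); a bearing post 60 mm wide, 147 mm tall, its front face 38 mm behind the drum's back face. Origin on the bench straight below the drum's middle; x along the level axle from drum to post (away from the robot), y left as the robot sees it, z up.
- mixer_axle (a point): The drum's middle, fixed, on the level axle, 125 mm above the bench; axes as the mixer's. The drum turns about this point's x axis.
- drum (a joint): Turn of the closed white drum, rad: a disc 130 mm across, 24 mm thick (12 mm each way from its middle along the axle). Grows as the top moves to mixer +y (to the left, anticlockwise as the robot sees it). Within 0.8 of 0 at the start; stops only at 9.4 and -9.4. It can be turned by its pins or by pinching its rim.
- drum_hub (a point): The drum's middle, turning with it. Unseen samples (drum_load) make one side heavy: 0.4 to 0.5 kg 40 mm from the axle (0.15 to 0.2 N m when level), fixed in the drum, differently placed every time. The bearing drags 0.25 N m either way, so the drum stays where left; it turns easier as the heavy side sinks. The mean of the moments that turn it either way past an angle is the heavy side's own.
- drum_pin (a point): Midpoint, between its ends, of the first of four alike grey pins, round, 12 mm across, that stick out 45 mm from the drum's front face towards the robot, parallel to the axle: 50 mm from the axle, a quarter turn apart. This point is 37 mm in front of the drum's middle; this pin is at the top when joint drum reads 0. The black line on the rim is beside it. The pins say nothing about the heavy side.
- speed_box: The speed controller, a grey box 130 (x) x 120 (y) mm, 55 mm tall, fixed to the bench; origin at the centre of its underside.
- speed_knob (a joint): The black speed knob on top of the controller: turns about a vertical axis 15 mm towards the box's +x from its centre, grows clockwise seen from above, 0 to 4.4 rad; 0 is the anticlockwise end stop, the off position, where its grip bar lies along the box's x axis. Light friction, stays where left.
- speed_knob_grip (a point): On the knob's axis, 92 mm above the bench, at the height to grip. Bar 42 mm long (along this point's x axis, turning with the knob), 14 mm thick (y) and 32 mm tall, its top 7 mm above this point; below the bar is a round skirt 44 mm across whose top is 17 mm below this point.
- reagent_jar: Bystander, not to be disturbed: white screw-top jar, 54 mm across, 85 mm tall; origin at the centre of its underside
- tube_rack: Bystander, not to be disturbed: open blue tube tray 75 x 110 mm, 35 mm tall with clear tubes up to 61 mm; origin at the centre of its underside
- pocket_scale: Bystander, not to be disturbed: flat pocket scale 120 x 65 mm, 18 mm tall; origin at the centre of its underside
- water_bottle: Bystander, not to be disturbed: clear bottle, 62 mm across, 150 mm tall; origin at the centre of its underside
- wash_bottle: Bystander, not to be disturbed: wash bottle with a pointed cap, 68 mm across, 155 mm tall; origin at the centre of its underside
- foam_block: Bystander, not to be disturbed: pale foam block 70 x 240 mm, 50 mm tall; origin at the centre of its underside
- pen: Bystander, not to be disturbed: black pen 130 mm long, 9 mm thick, lying on the bench; origin under its middle
There are look-alikes about, which are no part of the job. What is shaped like the speed_box but red is not meant. Leave any pink look-alike of the mixer alone.

How it is judged:
On the way, in this order (a step that is already met when the one before it is completed fails the run):
1. the speed knob is turned fully anticlockwise to off (value of joint speed_knob below 0.1 rad), for 0.2 s.
2. the drum is gripped and stands still with its heavy side down (z of drum_load_c0 in the frame of mixer_axle below -0.03797 m and contact force between the fingers and drum above 2 N and velocity of joint drum between -0.1 and 0.1 rad/s), for 0.4 s.
At the end, for the whole second after the job is handed in: The knob is within 0.1 rad of its anticlockwise stop; the drum's heavy side is within 0.32 rad (18 degrees) of straight down, the drum is still (under 0.1 rad/s), and the fingers still grip it (over 2 N) (all of step 2 and value of joint speed_knob below 0.1 rad); the arm keeps its last pose, push and grip.
It fails at once if the drum is turned (its pins by more than 20 mm) before the knob is off (value of joint speed_knob above 0.2 rad and distance of drum_pin from where it was at the start of the episode above 0.02 m).
It fails at once if a bystander is moved more than 25 mm or tipped (distance of any of reagent_jar, tube_rack, pocket_scale, water_bottle, wash_bottle, foam_block, pen from where it was at the start of the episode above 0.025 m or angle between any of reagent_jar, tube_rack, pocket_scale, water_bottle, wash_bottle, foam_block, pen's own z axis and vertical above 0.4 rad).
It also fails if it takes over 72 s, if anything falls off the work surface, if the arm or the gripper's body presses on something with over 40 N, if the wrist force passes 120 N, or if a joint passes its speed limit or range.

## Working session

There is one attempt and no reset: what is moved stays moved. The work goes in short steps, Python scripts to look and compute and a tool call to move; the robot and the scene stay as the last step left them, time stands still between calls to the robot, and variables do not carry over. Pictures are saved under pics/ and viewed, at most 10 in all, crops included, and the job is handed in when it is done.

Besides the shell and the picture viewer there is one more tool, called after ">>>" by a JSON object that holds its "api" and its "payload", one argument or row to a line. arm_command: Moves the arm, as the interface text tells. Shifts and turns lie within -1 to 1; 1 stands for 15 cm of shift or 45 degrees of turn. Its arguments: {"type":"object","properties":{"rows":{"type":"array"},"grip":{"type":"number"},"force":{"type":"number"}},"required":["rows"]}

```bash
mkdir -p pics; cat > h.py <<'E'
import numpy as np, cv2
from plant import ctrl, cams, nets
def save(n,img): cv2.imwrite('pics/'+n+'.png',img[...,::-1])
def find(cam,names):
    for n in names:
        for d in nets.tip_of(cam,n)[:3]:
            c=np.array(d['centre']); K=cams.get_calibration(cam); p=K['mtx']@(K['R']@c+K['t'])
            print(cam,n,c.round(3),(p[:2]/p[2]).round(),round(d['confidence'],2))
E
python3 - <<'E'
from h import *
o=ctrl.get_obs(); print({k:np.round(v,3) for k,v in o.items()})
for c in ['scene','side']:
    im,d=cams.camera(c); save(c+'0',im)
    find(c,['mixer','drum_pin','speed_box','speed_knob_grip','reagent_jar','tube_rack','pocket_scale','water_bottle','wash_bottle','foam_block','pen'])
E
```

```text
{'time': np.float64(0.0), 'joints': array([-1.239,  0.6  , -0.003,  1.6  ,  0.002,  0.943, -0.08 ]), 'qvel': array([ 0.001, -0.001,  0.002, -0.001,  0.   , -0.001,  0.002]), 'tau': array([ 1.0000e-03, -7.6506e+01,  1.4970e+00, -2.5235e+01, -5.2000e-02,
        1.7000e-02,  0.0000e+00]), 'eef_pos': array([0.288, 0.665, 0.218]), 'ee_rot': array([-3.14 ,  0.   ,  2.733]), 'force': array([-0.391,  1.347, -0.239]), 'ft_torque': array([-0.004, -0.024, -0.018]), 'gripper_force': np.float64(0.0), 'gripper_width': np.float64(0.093)}
scene mixer [ 0.54  -0.193 -0.   ] [295. 293.] 0.81
scene mixer [ 0.199 -0.371 -0.001] [155. 284.] 0.61
scene mixer [ 0.393  0.482 -0.001] [368. 128.] 0.56
scene drum_pin [ 0.169 -0.353  0.177] [133. 238.] 0.82
scene drum_pin [ 0.496 -0.197  0.171] [276. 252.] 0.58
scene speed_box [ 0.513  0.197 -0.003] [357. 195.] 0.94
scene speed_box [0.558 0.428 0.001] [403. 155.] 0.9
scene speed_box [0.309 0.178 0.001] [299. 173.] 0.6
scene speed_knob_grip [0.523 0.202 0.092] [363. 175.] 0.73
scene speed_knob_grip [0.319 0.193 0.091] [304. 152.] 0.65
scene speed_knob_grip [0.5
[... 986 characters left out ...]
526 0.204 0.094] [290. 179.] 0.64
side speed_knob_grip [0.571 0.428 0.093] [266. 148.] 0.53
side speed_knob_grip [0.32  0.185 0.09 ] [236. 207.] 0.48
side reagent_jar [ 0.403 -0.003 -0.001] [296. 251.] 0.88
side tube_rack [ 0.694 -0.009 -0.001] [371. 214.] 0.71
side pocket_scale [ 0.798  0.184 -0.002] [356. 177.] 0.86
side pocket_scale [ 0.54  -0.194  0.122] [378. 235.] 0.73
side water_bottle [ 0.392  0.484 -0.003] [219. 180.] 0.93
side wash_bottle [ 0.421 -0.457 -0.001] [418. 360.] 0.86
side wash_bottle [0.513 0.2   0.001] [289. 204.] 0.75
side foam_block [ 0.745 -0.184 -0.001] [422. 235.] 0.76
side pen [ 0.342 -0.228 -0.003] [327. 312.] 0.48
side pen [ 0.796  0.183 -0.002] [355. 177.] 0.45
```

View pics/scene0.png

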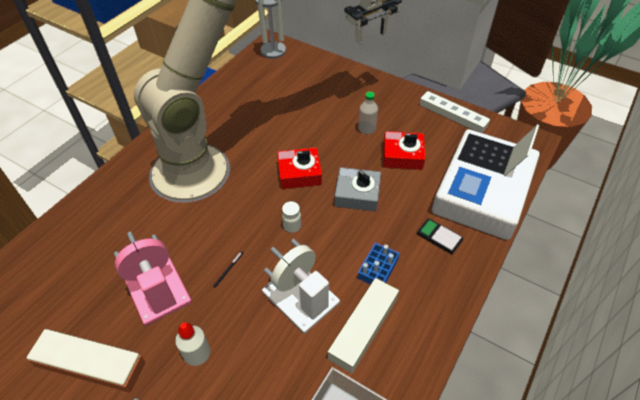

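View pics/side0.png

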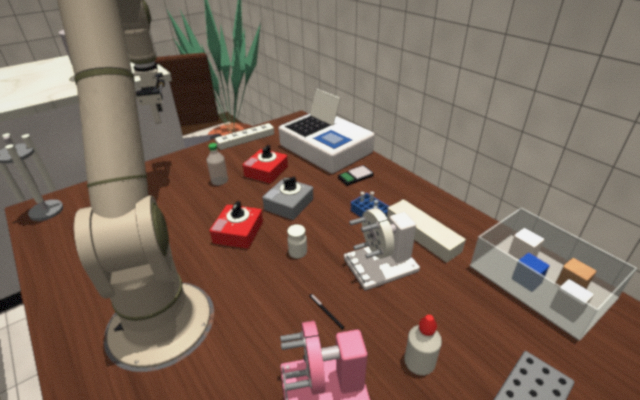

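Candidates for the box: grey at scene (357,190), red at (300,167) and (404,150). For the mixer: white at (300,285), pink at (150,275). I choose the grey box and the white mixer. Next come the yaws and a close crop.

```bash
cat >> h.py <<'E'
def cloud(cam):
    im,d=cams.camera(cam); K=cams.get_calibration(cam); v,u=np.mgrid[:400,:640]
    P=np.stack([(u-K['mtx'][0,2])/K['mtx'][0,0]*d,(v-K['mtx'][1,2])/K['mtx'][1,1]*d,d],-1)
    W=(P-K['t'])@K['R']; W[d==0]=np.nan
    return im,W
def rect(W,m):
    p=W[m][:,:2]
    if len(p)<5: return None
    r=cv2.minAreaRect((p*1000).astype(np.float32)); return len(p),np.round(r[0],1),np.round(r[1],1),round(r[2],1)
E
python3 - <<'E'
from h import *
ims=[]
for c in ['scene','side']:
    im,W=cloud(c); ims.append(im)
    near=lambda x,y,r: np.hypot(W[...,0]-x,W[...,1]-y)<r
    z=W[...,2]
    print(c,'boxtop',rect(W,near(.512,.198,.11)&(abs(z-.055)<.004)))
    print(c,'bar',rect(W,near(.525,.203,.035)&(z>.085)&(z<.103)))
    print(c,'plate',rect(W,near(.56,-.19,.14)&(abs(z-.018)<.004)))
    print(c,'posttop',rect(W,near(.58,-.19,.1)&(abs(z-.147)<.003)))
    m=near(.54,-.192,.035)&(z>.165)&(z<.195)
    print(c,'drumtop',rect(W,m))
    print(c,'rack',rect(W,near(.694,-.009,.08)&(z>.01)), 'foam', rect(W,near(.746,-.18,.15)&(z>.046)&(z<.054)))
a=cv2.resize(ims[0][140:340,230:430],(400,400),interpolation=2); b=cv2.resize(ims[1][150:300,260:460][:, :],(533,400),interpolation=2)
b=b[:,:400]; save('crop1',np.hstack([a,b]))
E
```

```text
scene boxtop (791, array([512.5, 194.1]), array([128.8, 122.1]), 23.6)
scene bar (76, array([525.3, 202. ]), array([18.6, 43. ]), 73.0)
scene plate (998, array([ 559.9, -197.7]), array([130.4, 171.1]), 75.9)
scene posttop (411, array([ 572.8, -184.5]), array([134.5, 127.1]), 7.8)
scene drumtop (350, array([ 530.4, -190. ]), array([68.8, 46.2]), 75.2)
scene rack (1020, array([701.1, -17.2]), array([ 89.5, 136.5]), 5.0) foam (2214, array([ 697., -179.]), array([252.5, 171.7]), 88.4)
side boxtop (617, array([510.2, 197.7]), array([133.3, 123. ]), 22.4)
side bar (74, array([523.5, 202.5]), array([19.5, 40.8]), 80.3)
side plate (1419, array([ 557.5, -196. ]), array([132.8, 170.3]), 75.6)
side posttop (351, array([ 569.3, -184.7]), array([133. , 123.9]), 6.9)
side drumtop (274, array([ 530.8, -190.3]), array([67.1, 40.2]), 74.5)
side rack (587, array([697.6, -17.6]), array([ 85.6, 139.5]), 9.8) foam (1199, array([ 695. , -183.1]), array([241.7, 170.3]), 88.8)
```

View pics/crop1.png

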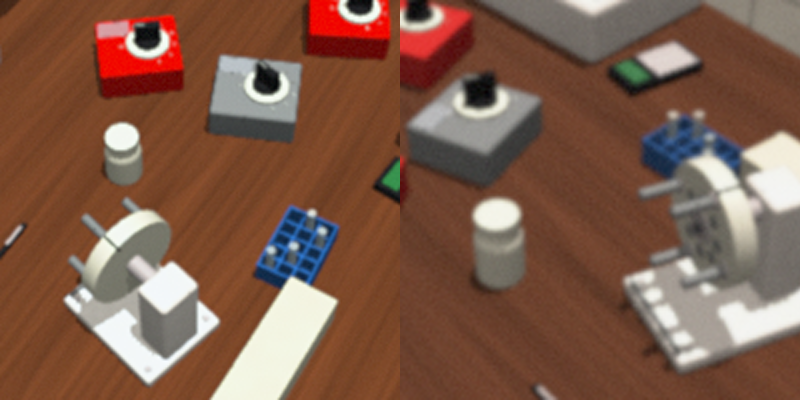

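The crop shows the grey box with its black knob at scene (357,185) and the white mixer with four pins at (295,268); both match the description. The box yaw is about 23°, the mixer x axis about -14°, and the knob bar about -14°. That puts the knob 37° or 217° from off.

```bash
cat >> h.py <<'E'
from scipy.spatial.transform import Rotation as Ro
def plan(wps,start=None):
    """waypoints (x,y,z,yaw deg) tool down -> tool-axis units per call"""
    if start is None:
        o=ctrl.get_obs(); p=o['eef_pos']; y=np.degrees(o['ee_rot'][2])
    else: p,y=np.array(start[:3]),start[3]
    for w in wps:
        R=Ro.from_euler('xyz',[np.pi,0,np.radians(y)]).as_matrix()
        s=R.T@(np.array(w[:3])-p)/.15; print(np.round(s,3), round(-(w[3]-y)/45,3)); p,y=np.array(w[:3]),w[3]
E
python3 - <<'E'
from h import *
plan([(.36,.55,.22,112),(.44,.43,.22,68),(.49,.31,.22,27),(.525,.2025,.17,-14),(.525,.2025,.079,-14)])
E
```

```text
[-0.745 -0.515 -0.009] 0.991
[-0.942  0.195  0.   ] 0.978
[-0.617  0.609  0.   ] 0.911
[-0.117  0.744  0.333] 0.911
[ 0.    -0.     0.607] 0.0
```

>>> {"api": "arm_command", "payload": {
  "rows": [
    [[-0.745,-0.515,-0.01],0.99],
    [[-0.745,-0.515,-0.01],0.99],
    [[-0.745,-0.515,-0.01],0.99],
    [[-0.745,-0.515,-0.01],0.99],
    [[-0.745,-0.515,-0.01],0.99],
    [[-0.745,-0.515,-0.01],0.99],
    [[-0.745,-0.515,-0.01],0.99]
  ],
  "grip": 60
}}

```text
time: 1.88
eef_pos: [0.3603, 0.5498, 0.2204]
ee_rot: [3.141, -0.0, 1.949]
force: [-0.3, -0.4, 0.3]
gripper_width: 0.0606
gripper_force: 0.0
```

>>> {"api": "arm_command", "payload": {
  "rows": [
    [[-0.94,0.195,0],0.98],
    [[-0.94,0.195,0],0.98],
    [[-0.94,0.195,0],0.98],
    [[-0.94,0.195,0],0.98],
    [[-0.94,0.195,0],0.98],
    [[-0.94,0.195,0],0.98],
    [[-0.94,0.195,0],0.98]
  ]
}}

```text
time: 2.47
eef_pos: [0.4402, 0.4302, 0.2201]
ee_rot: [3.141, 0.0, 1.182]
force: [-0.5, 0.7, -0.3]
gripper_width: 0.0604
gripper_force: 0.0
```

>>> {"api": "arm_command", "payload": {
  "rows": [
    [[-0.615,0.61,0],0.91],
    [[-0.615,0.61,0],0.91],
    [[-0.615,0.61,0],0.91],
    [[-0.615,0.61,0],0.91],
    [[-0.615,0.61,0],0.91],
    [[-0.615,0.61,0],0.91],
    [[-0.615,0.61,0],0.91]
  ]
}}

```text
time: 3.05
eef_pos: [0.49, 0.3107, 0.2199]
ee_rot: [3.141, 0.0, 0.472]
force: [0.0, -0.2, -0.6]
gripper_width: 0.06
gripper_force: 0.0
```

>>> {"api": "arm_command", "payload": {
  "rows": [
    [[-0.115,0.745,0.2],0.91],
    [[-0.115,0.745,0.2],0.91],
    [[-0.115,0.745,0.2],0.91],
    [[-0.115,0.745,0.2],0.91],
    [[-0.115,0.745,0.2],0.91],
    [[-0.115,0.745,0.2],0.91],
    [[-0.115,0.745,0.2],0.91],
    [[-0.115,0.745,0.2],0.91],
    [[-0.115,0.745,0.2],0.91]
  ]
}}

```text
time: 3.8
eef_pos: [0.5253, 0.2035, 0.1901]
ee_rot: [3.142, 0.0, -0.237]
force: [0.3, -0.1, 0.3]
gripper_width: 0.0599
gripper_force: 0.0
```

```bash
python3 - <<'E'
from h import *
print(ctrl.get_obs()['joints'].round(2))
im,W=cloud('wrist'); save('w1',im)
z=W[...,2]; n=np.hypot(W[...,0]-.525,W[...,1]-.203)
print(rect(W,(n<.035)&(z>.085)&(z<.103)), rect(W,(n<.12)&(abs(z-.055)<.004)))
find('wrist',['speed_knob_grip'])
E
```

```text
[-1.01  0.56  0.82  2.03 -0.58  0.79 -1.65]
(938, array([526.7, 205.5]), array([14. , 41.1]), 74.4) (12965, array([513. , 199.8]), array([129.1, 119.5]), 23.1)
wrist speed_knob_grip [0.572 0.432 0.094] [ 30. 214.] 0.94
wrist speed_knob_grip [0.321 0.185 0.091] [388. 393.] 0.6
```

View pics/w1.png

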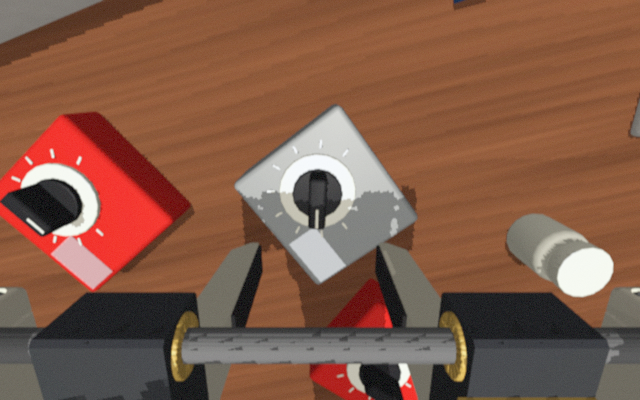

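The wrist picture shows the grey box at (325,195) with the knob bar centred between the fingers and its pointer facing the image bottom. Small corrections, then down and grip.

>>> {"api": "arm_command", "payload": {
  "rows": [
    [[0.006,-0.015,0.5],0.03],
    [[0.006,-0.015,0.74],0.03],
    [[0.006,-0.015,0.74],0.03],
    [[0.006,-0.015,0.74],0.03],
    [[0.006,-0.015,0.74],0.03]
  ]
}}

```text
time: 4.32
eef_pos: [0.5265, 0.2043, 0.0788]
ee_rot: [3.14, 0.002, -0.267]
force: [0.4, -0.1, 0.7]
gripper_width: 0.0599
gripper_force: 0.0
```

>>> {"api": "arm_command", "payload": {
  "rows": [
    [[0,0,0],0],
    [[0,0,0],0],
    [[0,0,0],0],
    [[0,0,0],0],
    [[0,0,0],0],
    [[0,0,0],0]
  ],
  "grip": 5,
  "force": 15
}}

```text
time: 4.82
eef_pos: [0.5271, 0.2052, 0.0797]
ee_rot: [-3.141, -0.001, -0.267]
force: [-0.4, 0.5, -0.7]
gripper_width: 0.0246
gripper_force: 0.0
```

>>> {"api": "arm_command", "payload": {
  "rows": [
    [[0,0,0],-0.15],
    [[0,0,0],-0.3],
    [[0,0,0],-0.45],
    [[0,0,0],-0.6],
    [[0,0,0],-0.7],
    [[0,0,0],-0.7]
  ]
}}

```text
time: 5.32
eef_pos: [0.5265, 0.2051, 0.0792]
ee_rot: [-3.141, 0.001, 0.286]
force: [-0.7, 1.1, -0.7]
gripper_width: 0.0141
gripper_force: 14.7
```

```bash
python3 - <<'E'
from h import *
o=ctrl.get_obs(); print({k:np.round(v,3) for k,v in o.items()})
E
```

```text
{'time': np.float64(5.317), 'joints': array([-0.79 ,  0.659,  0.481,  2.102, -0.609,  0.52 , -1.139]), 'qvel': array([-0.017,  0.005,  0.032, -0.004, -0.044,  0.009, -0.106]), 'tau': array([  1.012, -64.48 ,   9.377, -13.37 ,   0.556,  -0.439,   1.124]), 'eef_pos': array([0.526, 0.205, 0.079]), 'ee_rot': array([-3.141e+00,  1.000e-03,  2.860e-01]), 'force': array([-0.683,  1.094, -0.701]), 'ft_torque': array([ 0.208,  0.261, -0.071]), 'gripper_force': np.float64(14.731), 'gripper_width': np.float64(0.014)}
```

>>> {"api": "arm_command", "payload": {
  "rows": [
    [[0,0,0],-0.1],
    [[0,0,0],-0.2],
    [[0,0,0],-0.3],
    [[0,0,0],-0.35],
    [[0,0,0],-0.35]
  ]
}}

```text
time: 5.73
eef_pos: [0.5269, 0.2054, 0.0792]
ee_rot: [-3.141, -0.0, 0.556]
force: [-0.0, 2.9, -0.5]
gripper_width: 0.0154
gripper_force: 16.7
```

```bash
python3 - <<'E'
from h import *
o=ctrl.get_obs(); print({k:np.round(o[k],3) for k in ('ee_rot','ft_torque','gripper_width','gripper_force','joints')})
E
```

```text
{'ee_rot': array([-3.141, -0.   ,  0.556]), 'ft_torque': array([ 0.493,  0.234, -0.477]), 'gripper_width': np.float64(0.015), 'gripper_force': np.float64(16.699), 'joints': array([-0.743,  0.644,  0.407,  2.098, -0.523,  0.497, -0.958])}
```

>>> {"api": "arm_command", "payload": {
  "rows": [
    [[0,0,0],0],
    [[0,0,0],0],
    [[0,0,0],0],
    [[0,0,0],0],
    [[0,0,-0.6],0],
    [[0,0,-0.74],0],
    [[0,0,-0.74],0],
    [[0,0,-0.74],0],
    [[0,0,-0.74],0]
  ],
  "grip": 60
}}

```text
time: 6.48
eef_pos: [0.5275, 0.2053, 0.1916]
ee_rot: [-3.142, -0.003, 0.557]
force: [0.3, 0.3, -0.7]
gripper_width: 0.06
gripper_force: 0.0
```

```bash
python3 - <<'E'
from h import *
print(ctrl.get_obs()['eef_pos'])
im,W=cloud('wrist'); save('w2',im)
z=W[...,2]; n=np.hypot(W[...,0]-.525,W[...,1]-.203)
print(rect(W,(n<.035)&(z>.085)&(z<.103)), rect(W,(n<.12)&(abs(z-.055)<.004)))
E
```

```text
[0.52753577 0.20532528 0.19161721]
(925, array([525.6, 206. ]), array([41., 14.]), 23.3) (12534, array([511.7, 200.1]), array([128.6, 118.6]), 23.2)
```

View pics/w2.png

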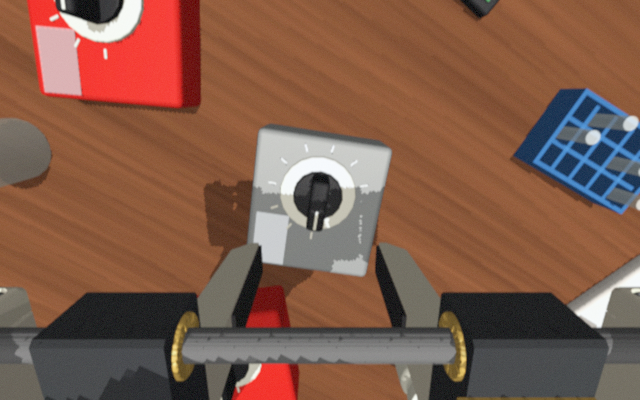

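The bar now lies along the box axis (23.3° against 23.2°), and it stayed there while the hand went on to 31.9°. So the knob is at its stop. Next is the mixer.

```bash
python3 - <<'E'
from h import *
plan([(.52,.07,.24,8),(.505,-.07,.26,-14.3),(.499,-.198,.26,-14.3)])
E
```

```text
[-0.514  0.741 -0.331] 0.532
[-0.229  0.91  -0.133] 0.496
[0.172 0.837 0.   ] -0.0
```

>>> {"api": "arm_command", "payload": {
  "rows": [
    [[-0.5,0.74,-0.33],0.53],
    [[-0.5,0.74,-0.33],0.53],
    [[-0.5,0.74,-0.33],0.53],
    [[-0.5,0.74,-0.33],0.53],
    [[-0.5,0.74,-0.33],0.53]
  ],
  "grip": 40
}}

```text
time: 6.95
eef_pos: [0.5217, 0.0665, 0.2401]
ee_rot: [3.14, -0.0, 0.132]
force: [-0.2, 0.5, -0.0]
gripper_width: 0.0402
gripper_force: 0.0
```

>>> {"api": "arm_command", "payload": {
  "rows": [
    [[-0.23,0.91,-0.13],0.5],
    [[-0.23,0.91,-0.13],0.5],
    [[-0.23,0.91,-0.13],0.5],
    [[-0.23,0.91,-0.13],0.5],
    [[-0.23,0.91,-0.13],0.5]
  ]
}}

```text
time: 7.37
eef_pos: [0.5063, -0.0722, 0.2588]
ee_rot: [3.14, 0.0, -0.257]
force: [-0.9, -0.0, -0.6]
gripper_width: 0.0401
gripper_force: 0.0
```

>>> {"api": "arm_command", "payload": {
  "rows": [
    [[0.17,0.84,0],0],
    [[0.17,0.84,0],0],
    [[0.17,0.84,0],0],
    [[0.17,0.84,0],0],
    [[0.17,0.84,0],0],
    [[0.17,0.84,0],0]
  ]
}}

```text
time: 7.87
eef_pos: [0.5005, -0.1956, 0.2578]
ee_rot: [-3.141, 0.002, -0.25]
force: [-0.8, 0.5, 0.4]
gripper_width: 0.0404
gripper_force: 0.0
```

```bash
cat >> h.py <<'E'
A=np.array([.539,-.192,.125]); YAW=np.radians(-14.3)
Xh=np.array([np.cos(YAW),np.sin(YAW),0]); Yh=np.array([-np.sin(YAW),np.cos(YAW),0]); Zh=np.array([0,0,1.])
M=np.stack([Xh,Yh,Zh])
E
python3 - <<'E'
from h import *
o=ctrl.get_obs();print(o['eef_pos'],o['ee_rot'],o['joints'].round(2))
im,W=cloud('wrist'); save('w3',im)
Q=(W-A)@M.T; f=Q.reshape(-1,3); f=f[np.isfinite(f[:,0])]
drum=f[(abs(f[:,1])<.08)&(f[:,2]>.045)&(f[:,2]<.075)&(f[:,0]>-.02)&(f[:,0]<.03)]
print('drum',len(drum), np.percentile(drum,[1,50,99],axis=0).round(3))
c=np.linalg.lstsq(np.c_[drum[:,1:]*2,np.ones(len(drum))],(drum[:,1:]**2).sum(1),rcond=None)[0]; print('rim fit',c[:2],np.sqrt(c[2]+c[0]**2+c[1]**2))
p=f[(f[:,0]>-.055)&(f[:,0]<-.018)&(np.hypot(f[:,1],f[:,2])<.066)&(np.hypot(f[:,1],f[:,2])>.03)]
a=np.degrees(np.arctan2(-p[:,1]*0+p[:,1],p[:,2])); h,e=np.histogram(a,bins=np.arange(-180,181,10)); print([(int(x),int(n)) for x,n in zip(e,h) if n])
t=p[(a>-45)&(a<30)]; print('pin',np.percentile(t,[1,50,99],axis=0).round(4))
find('wrist',['drum_pin','mixer'])
E
```

```text
[ 0.50049956 -0.19560264  0.25784941] [-3.14099633e+00  2.24819609e-03 -2.49912539e-01] [-0.33  0.43  0.85  2.02 -0.42  0.88 -1.07]
drum 4722 [[-0.018 -0.042  0.045]
 [ 0.002  0.002  0.06 ]
 [ 0.013  0.05   0.066]]
rim fit [0.00450735 0.01161873] 0.05381449564494433
[(-120, 57), (-110, 322), (-30, 61), (-20, 588), (-10, 79), (60, 585), (70, 16), (140, 70), (150, 111)]
pin [[-0.0545 -0.0192  0.046 ]
 [-0.0357 -0.0136  0.0519]
 [-0.0182 -0.0076  0.0539]]
wrist drum_pin [ 0.498 -0.2    0.174] [327. 209.] 0.78
wrist mixer [ 0.542 -0.192 -0.006] [309. 130.] 0.9
```

View pics/w3.png

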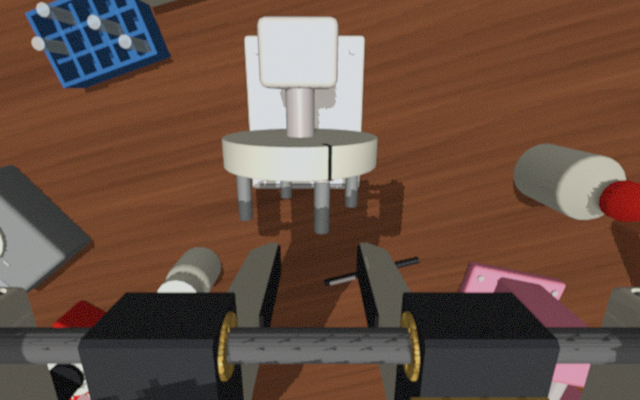

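The picture shows the white mixer's drum at (300,155), its top pin at (322,205) between the fingers, and the rim's black line at (328,162) beside that pin. The drum stands at about -0.3 rad. I go down over the pin and cage it.

>>> {"api": "arm_command", "payload": {
  "rows": [
    [[0,0,0.25],0],
    [[0,0,0.5],0],
    [[0,0,0.7],0],
    [[0,0,0.7],0],
    [[0,0,0.7],0]
  ]
}}

```text
time: 8.43
eef_pos: [0.4999, -0.1961, 0.1536]
ee_rot: [3.142, 0.003, -0.25]
force: [-0.5, -0.3, 0.2]
gripper_width: 0.0403
gripper_force: 0.0
```

>>> {"api": "arm_command", "payload": {
  "rows": [
    [[0,0,0],0],
    [[0,0,0],0],
    [[0,0,0],0],
    [[0,0,0],0],
    [[0,0,0],0],
    [[0,0,0],0],
    [[0,0,0],0],
    [[0,0,0],0],
    [[0,0,0],0],
    [[0,0,0],0]
  ],
  "grip": 8,
  "force": 4
}}

```text
time: 9.27
eef_pos: [0.5008, -0.1975, 0.1548]
ee_rot: [-3.141, -0.001, -0.252]
force: [-0.1, 0.1, 7.2]
gripper_width: 0.0116
gripper_force: 4.0
```

```bash
sed -i 's/A=np.array(\[.539,-.192,.125\])/A=np.array([.5405,-.190,.125])/' h.py; cat >> h.py <<'E'
def feel(n=4,side=0):
    """mean force, in mixer axes, and its moment about the axle"""
    L=[]
    for i in range(n):
        cams.camera('wrist'); o=ctrl.get_obs(); L.append(np.r_[o['force'],o['ft_torque'],o['eef_pos'],o['gripper_width'],o['gripper_force'],o['ee_rot'][2]])
    L=np.array(L); m=L.mean(0); F=M@m[:3]; T=M@m[3:6]; r=M@(m[6:9]+[0,0,.019]-A)
    th=np.degrees(np.arctan2(-0+r[1],r[2]))
    print('F',F.round(2),'sd',L[:,:3].std(0).round(2),'T',T.round(3),'r',r.round(4),'ang',th.round(1),'R',np.hypot(r[1],r[2]).round(4),'w',m[9].round(4),'gf',m[10].round(1),'Maxle(on tool)',(r[1]*F[2]-r[2]*F[1]).round(4),'yaw',np.degrees(m[11]).round(1))
E
python3 - <<'E'
from h import *
feel()
E
```

```text
F [-0.65  0.74  6.87] sd [0.41 0.44 0.32] T [ 0.095  0.26  -0.016] r [-0.0366 -0.0171  0.0488] ang -19.3 R 0.0518 w 0.0117 gf 4.0 Maxle(on tool) -0.1538 yaw -14.4
```

>>> {"api": "arm_command", "payload": {
  "rows": [
    [[0,-0.02,-0.005],0],
    [[0,-0.04,-0.011],0],
    [[0,-0.06,-0.016],0],
    [[0,-0.075,-0.018],0],
    [[0,-0.09,-0.02],0],
    [[0,-0.1,-0.021],0],
    [[0,-0.11,-0.021],0]
  ],
  "force": 3
}}

```text
time: 10.05
eef_pos: [0.5045, -0.1811, 0.1573]
ee_rot: [-3.142, -0.0, -0.251]
force: [0.9, -2.5, 2.0]
gripper_width: 0.0118
gripper_force: 3.0
```

```bash
python3 - <<'E'
from h import *
o=ctrl.get_obs();print((M@o['force']).round(2));feel(2);feel(2)
E
```

```text
[ 1.47 -2.2   1.95]
F [ 1.24 -0.4   1.82] sd [0.28 0.61 0.28] T [-0.202 -0.082  0.012] r [-0.0371  0.0001  0.0512] ang 0.1 R 0.0512 w 0.0118 gf 3.0 Maxle(on tool) 0.0208 yaw -14.4
F [0.79 0.03 1.67] sd [0.31 0.24 0.09] T [ 0.085 -0.086 -0.02 ] r [-0.0371  0.0001  0.0512] ang 0.1 R 0.0512 w 0.0117 gf 3.0 Maxle(on tool) -0.0017 yaw -14.4
```

>>> {"api": "arm_command", "payload": {
  "rows": [
    [[0,-0.012,0],0],
    [[0,-0.024,0.001],0],
    [[0,-0.036,0.002],0]
  ]
}}

```text
time: 10.5
eef_pos: [0.5056, -0.1762, 0.157]
ee_rot: [3.141, 0.0, -0.252]
force: [0.1, -1.6, 1.3]
gripper_width: 0.0117
gripper_force: 3.0
```

>>> {"api": "arm_command", "payload": {
  "rows": [
    [[0,-0.012,0.002],0],
    [[0,-0.023,0.004],0],
    [[0,-0.035,0.006],0]
  ]
}}

```text
time: 10.75
eef_pos: [0.5069, -0.1709, 0.156]
ee_rot: [3.142, 0.0, -0.252]
force: [-0.1, -1.7, 2.2]
gripper_width: 0.0119
gripper_force: 3.0
```

>>> {"api": "arm_command", "payload": {
  "rows": [
    [[0,-0.011,0.003],0],
    [[0,-0.023,0.006],0],
    [[0,-0.034,0.009],0]
  ]
}}

```text
time: 11.0
eef_pos: [0.5082, -0.1659, 0.1546]
ee_rot: [-3.142, 0.0, -0.252]
force: [-1.4, -2.1, 2.1]
gripper_width: 0.0116
gripper_force: 3.0
```

>>> {"api": "arm_command", "payload": {
  "rows": [
    [[0,-0.011,0.004],0],
    [[0,-0.022,0.008],0],
    [[0,-0.033,0.013],0]
  ]
}}

```text
time: 11.25
eef_pos: [0.5095, -0.1611, 0.1527]
ee_rot: [3.142, 0.0, -0.252]
force: [-1.6, -2.6, 1.6]
gripper_width: 0.0118
gripper_force: 3.0
```

>>> {"api": "arm_command", "payload": {
  "rows": [
    [[0,-0.011,0.005],0],
    [[0,-0.021,0.011],0],
    [[0,-0.032,0.016],0]
  ]
}}

```text
time: 11.5
eef_pos: [0.5108, -0.1566, 0.1503]
ee_rot: [3.142, -0.0, -0.252]
force: [-1.2, -1.9, 1.1]
gripper_width: 0.0117
gripper_force: 3.0
```

>>> {"api": "arm_command", "payload": {
  "rows": [
    [[0,-0.01,0.006],0],
    [[0,-0.02,0.013],0],
    [[0,-0.03,0.019],0]
  ]
}}

```text
time: 11.75
eef_pos: [0.5119, -0.1522, 0.1474]
ee_rot: [3.142, -0.0, -0.252]
force: [-0.2, -2.4, 1.9]
gripper_width: 0.0116
gripper_force: 3.0
```

>>> {"api": "arm_command", "payload": {
  "rows": [
    [[0,-0.009,0.007],0],
    [[0,-0.019,0.015],0],
    [[0,-0.028,0.022],0]
  ]
}}

```text
time: 12.0
eef_pos: [0.513, -0.1482, 0.1441]
ee_rot: [3.142, -0.0, -0.252]
force: [-0.6, -2.7, 1.9]
gripper_width: 0.0118
gripper_force: 3.0
```

>>> {"api": "arm_command", "payload": {
  "rows": [
    [[0,-0.008,0.008],0],
    [[0,-0.017,0.017],0],
    [[0,-0.025,0.025],0]
  ]
}}

```text
time: 12.25
eef_pos: [0.5139, -0.1446, 0.1404]
ee_rot: [3.142, -0.0, -0.252]
force: [-0.4, -2.5, 2.0]
gripper_width: 0.0118
gripper_force: 3.0
```

>>> {"api": "arm_command", "payload": {
  "rows": [
    [[0,0.008,-0.008],0],
    [[0,0.017,-0.017],0],
    [[0,0.025,-0.025],0]
  ]
}}

```text
time: 12.5
eef_pos: [0.513, -0.1461, 0.1438]
ee_rot: [-3.139, 0.002, -0.25]
force: [2.5, 5.4, -3.9]
gripper_width: 0.0119
gripper_force: 3.0
```

>>> {"api": "arm_command", "payload": {
  "rows": [
    [[0,0.009,-0.007],0],
    [[0,0.019,-0.015],0],
    [[0,0.028,-0.022],0]
  ]
}}

```text
time: 12.75
eef_pos: [0.5119, -0.1501, 0.1472]
ee_rot: [-3.139, 0.002, -0.25]
force: [2.4, 6.0, -4.0]
gripper_width: 0.0142
gripper_force: 3.0
```

>>> {"api": "arm_command", "payload": {
  "rows": [
    [[0,0.01,-0.006],0],
    [[0,0.02,-0.013],0],
    [[0,0.03,-0.019],0]
  ]
}}

```text
time: 13.0
eef_pos: [0.5108, -0.1544, 0.15]
ee_rot: [-3.139, 0.002, -0.25]
force: [2.7, 4.4, -4.0]
gripper_width: 0.017
gripper_force: 3.0
```

>>> {"api": "arm_command", "payload": {
  "rows": [
    [[0,0.011,-0.005],0],
    [[0,0.021,-0.011],0],
    [[0,0.032,-0.016],0]
  ]
}}

```text
time: 13.25
eef_pos: [0.5096, -0.159, 0.1523]
ee_rot: [-3.139, 0.002, -0.25]
force: [2.6, 4.9, -3.8]
gripper_width: 0.0206
gripper_force: 3.0
```

>>> {"api": "arm_command", "payload": {
  "rows": [
    [[0,0.011,-0.004],0],
    [[0,0.022,-0.008],0],
    [[0,0.033,-0.013],0]
  ]
}}

```text
time: 13.5
eef_pos: [0.5084, -0.1638, 0.1542]
ee_rot: [-3.139, 0.002, -0.25]
force: [2.7, 5.9, -4.4]
gripper_width: 0.025
gripper_force: 3.0
```

>>> {"api": "arm_command", "payload": {
  "rows": [
    [[0,0.011,-0.003],0],
    [[0,0.023,-0.006],0],
    [[0,0.034,-0.009],0]
  ]
}}

```text
time: 13.75
eef_pos: [0.5071, -0.1687, 0.1556]
ee_rot: [-3.139, 0.002, -0.25]
force: [3.3, 5.5, -5.6]
gripper_width: 0.0309
gripper_force: 3.0
```

>>> {"api": "arm_command", "payload": {
  "rows": [
    [[0,0.012,-0.002],0],
    [[0,0.023,-0.004],0],
    [[0,0.035,-0.006],0]
  ]
}}

```text
time: 14.0
eef_pos: [0.5057, -0.1738, 0.1564]
ee_rot: [-3.139, 0.002, -0.25]
force: [1.9, 5.4, -4.0]
gripper_width: 0.0411
gripper_force: 3.0
```

>>> {"api": "arm_command", "payload": {
  "rows": [
    [[0,0.012,0],0],
    [[0,0.024,-0.001],0],
    [[0,0.036,-0.002],0]
  ]
}}

```text
time: 14.25
eef_pos: [0.5043, -0.179, 0.1567]
ee_rot: [-3.139, 0.002, -0.25]
force: [2.5, 5.0, -4.8]
gripper_width: 0.0518
gripper_force: 3.0
```

>>> {"api": "arm_command", "payload": {
  "rows": [
    [[0,0.012,0],0],
    [[0,0.024,0.001],0],
    [[0,0.036,0.002],0]
  ]
}}

```text
time: 14.5
eef_pos: [0.503, -0.1842, 0.1566]
ee_rot: [-3.138, 0.002, -0.25]
force: [1.5, 5.3, -0.3]
gripper_width: 0.0627
gripper_force: 3.0
```

>>> {"api": "arm_command", "payload": {
  "rows": [
    [[0,0.012,0.002],0],
    [[0,0.023,0.004],0],
    [[0,0.035,0.006],0]
  ]
}}

```text
time: 14.75
eef_pos: [0.5018, -0.1895, 0.1561]
ee_rot: [-3.138, 0.002, -0.25]
force: [1.0, 5.6, 4.8]
gripper_width: 0.0733
gripper_force: 3.0
```

>>> {"api": "arm_command", "payload": {
  "rows": [
    [[0,0.011,0.003],0],
    [[0,0.023,0.006],0],
    [[0,0.034,0.009],0]
  ]
}}

```text
time: 15.0
eef_pos: [0.5007, -0.1945, 0.1548]
ee_rot: [-3.138, 0.001, -0.25]
force: [1.7, 6.7, 5.3]
gripper_width: 0.0833
gripper_force: 3.0
```

>>> {"api": "arm_command", "payload": {
  "rows": [
    [[0,0.011,0.004],0],
    [[0,0.022,0.008],0],
    [[0,0.033,0.013],0]
  ]
}}

```text
time: 15.25
eef_pos: [0.4996, -0.1991, 0.1529]
ee_rot: [-3.138, 0.001, -0.25]
force: [2.4, 12.7, 10.2]
gripper_width: 0.0927
gripper_force: 6.7
```

>>> {"api": "arm_command", "payload": {
  "rows": [
    [[0,0.011,0.005],0],
    [[0,0.021,0.011],0],
    [[0,0.032,0.016],0]
  ]
}}

```text
time: 15.5
eef_pos: [0.4992, -0.2007, 0.1507]
ee_rot: [-3.133, 0.002, -0.248]
force: [2.1, 16.1, 12.8]
gripper_width: 0.0929
gripper_force: 8.2
```

>>> {"api": "arm_command", "payload": {
  "rows": [
    [[0,0.01,0.006],0],
    [[0,0.02,0.013],0],
    [[0,0.03,0.019],0]
  ]
}}

```text
time: 15.75
eef_pos: [0.4979, -0.2058, 0.1478]
ee_rot: [-3.134, 0.002, -0.248]
force: [1.7, 13.3, 11.2]
gripper_width: 0.093
gripper_force: 6.7
```

>>> {"api": "arm_command", "payload": {
  "rows": [
    [[0,0.009,0.007],0],
    [[0,0.019,0.015],0],
    [[0,0.028,0.022],0]
  ]
}}

```text
time: 16.0
eef_pos: [0.4966, -0.2105, 0.1444]
ee_rot: [-3.135, 0.002, -0.249]
force: [0.9, 11.6, 8.8]
gripper_width: 0.0928
gripper_force: 5.8
```

>>> {"api": "arm_command", "payload": {
  "rows": [
    [[0,0.008,0.008],0],
    [[0,0.017,0.017],0],
    [[0,0.025,0.025],0]
  ]
}}

```text
time: 16.25
eef_pos: [0.4956, -0.2145, 0.1406]
ee_rot: [-3.136, 0.002, -0.249]
force: [1.5, 10.4, 6.9]
gripper_width: 0.093
gripper_force: 5.3
```

The 3 N grip was forced open on the reverse push. I back off, rise and look, then regrip harder.

>>> {"api": "arm_command", "payload": {
  "rows": [
    [[0,-0.03,0],0],
    [[0,-0.06,0],0],
    [[0,-0.06,-0.3],0],
    [[0,-0.06,-0.6],0],
    [[0,-0.06,-0.75],0],
    [[0,-0.06,-0.75],0],
    [[0,-0.06,-0.75],0]
  ],
  "grip": 93
}}

```text
time: 16.83
eef_pos: [0.4979, -0.2094, 0.2544]
ee_rot: [-3.141, -0.003, -0.251]
force: [-0.1, -0.6, 0.3]
gripper_width: 0.0929
gripper_force: 0.0
```

```bash
cat >> h.py <<'E'
def pins(n=1):
    for i in range(n):
        im,W=cloud('wrist'); f=((W-A)@M.T).reshape(-1,3); f=f[np.isfinite(f[:,0])]; r=np.hypot(f[:,1],f[:,2])
        p=f[(f[:,0]>-.053)&(f[:,0]<-.02)&(r<.062)&(r>.038)]
        # lumps of the pins' visible tops: fit drum angle so that points lie 6 mm from a pin centre
        best=[]
        for th in np.radians(np.arange(-45,45,.5)):
            c=np.array([[.05*np.sin(th+k*np.pi/2),.05*np.cos(th+k*np.pi/2)] for k in range(4)])
            d=np.abs(np.linalg.norm(p[:,None,1:]-c,axis=2).min(1)-.006); best.append((np.clip(d,0,.004).mean(),np.degrees(th)))
        print('pin angle mod 90:',sorted(best)[:2],len(p))
    return im,p
E
python3 - <<'E'
from h import *
o=ctrl.get_obs();print(o['eef_pos'],(M@(o['eef_pos']-A)).round(4))
im,p=pins(); save('w4',im)
a=np.degrees(np.arctan2(p[:,1],p[:,2])); h,e=np.histogram(a,bins=np.arange(-180,181,10)); print([(int(x),int(n)) for x,n in zip(e,h) if n])
find('wrist',['drum_pin'])
E
```

```text
[ 0.49791914 -0.20936591  0.25439019] [-0.0365 -0.0293  0.1294]
pin angle mod 90: [(np.float64(0.001249625890586954), np.float64(7.0)), (np.float64(0.0012590544106389169), np.float64(6.5))] 1699
[(-180, 101), (-170, 11), (-90, 166), (-80, 335), (0, 520), (10, 150), (80, 20), (90, 370), (100, 4), (170, 22)]
wrist drum_pin [ 0.503 -0.174  0.177] [272. 215.] 0.92
```

View pics/w4.png

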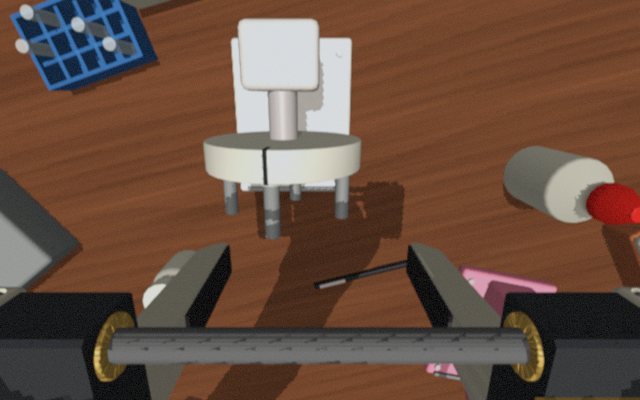

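The picture shows the marked pin at (270,210) with the drum at about +7°; the scene is undisturbed. I regrip with 12 N.

>>> {"api": "arm_command", "payload": {
  "rows": [
    [[0,-0.235,0],0],
    [[0,-0.235,0],0],
    [[0,-0.235,0.25],0],
    [[0,-0.235,0.5],0],
    [[0,-0.235,0.655],0],
    [[0,-0.235,0.655],0],
    [[0,-0.235,0.655],0],
    [[0,-0.235,0.655],0]
  ],
  "grip": 40
}}

```text
time: 17.6
eef_pos: [0.5061, -0.1758, 0.1552]
ee_rot: [3.141, 0.0, -0.252]
force: [0.5, -0.2, 0.8]
gripper_width: 0.0439
gripper_force: 0.0
```

>>> {"api": "arm_command", "payload": {
  "rows": [
    [[0,0,0],0],
    [[0,0,0],0],
    [[0,0,0],0],
    [[0,0,0],0],
    [[0,0,0],0],
    [[0,0,0],0],
    [[0,0,0],0],
    [[0,0,0],0]
  ],
  "grip": 5,
  "force": 12
}}

```text
time: 18.27
eef_pos: [0.5062, -0.1752, 0.1552]
ee_rot: [-3.141, -0.001, -0.252]
force: [0.2, 1.3, 6.3]
gripper_width: 0.0112
gripper_force: 12.0
```

```bash
python3 - <<'E'
from h import *
feel()
E
```

```text
F [-1.12  1.49  6.59] sd [0.41 0.32 0.7 ] T [ 0.15   0.388 -0.003] r [-0.0369  0.0059  0.0492] ang 6.8 R 0.0495 w 0.0115 gf 12.0 Maxle(on tool) -0.0347 yaw -14.4
```

>>> {"api": "arm_command", "payload": {
  "rows": [
    [[0,0.012,-0.001],0],
    [[0,0.023,-0.002],0],
    [[0,0.035,-0.002],0]
  ]
}}

```text
time: 18.72
eef_pos: [0.5056, -0.1774, 0.1553]
ee_rot: [-3.137, 0.001, -0.25]
force: [1.1, 12.5, 9.8]
gripper_width: 0.0114
gripper_force: 12.0
```

>>> {"api": "arm_command", "payload": {
  "rows": [
    [[0,0.012,0],0],
    [[0,0.023,0],0],
    [[0,0.035,0.001],0]
  ]
}}

```text
time: 18.97
eef_pos: [0.5042, -0.1824, 0.1551]
ee_rot: [-3.137, 0.001, -0.249]
force: [1.2, 10.9, 7.5]
gripper_width: 0.0117
gripper_force: 12.0
```

>>> {"api": "arm_command", "payload": {
  "rows": [
    [[0,0.012,0.001],0],
    [[0,0.023,0.003],0],
    [[0,0.035,0.005],0]
  ]
}}

```text
time: 19.22
eef_pos: [0.5028, -0.1877, 0.1543]
ee_rot: [-3.137, 0.001, -0.249]
force: [0.4, 8.5, 6.1]
gripper_width: 0.0116
gripper_force: 12.0
```

>>> {"api": "arm_command", "payload": {
  "rows": [
    [[0,0.011,0.002],0],
    [[0,0.023,0.005],0],
    [[0,0.034,0.008],0]
  ]
}}

```text
time: 19.47
eef_pos: [0.5014, -0.1928, 0.1531]
ee_rot: [-3.137, 0.001, -0.25]
force: [0.6, 9.2, 7.2]
gripper_width: 0.0115
gripper_force: 12.0
```

>>> {"api": "arm_command", "payload": {
  "rows": [
    [[0,0.011,0.004],0],
    [[0,0.022,0.008],0],
    [[0,0.033,0.012],0]
  ]
}}

```text
time: 19.72
eef_pos: [0.5001, -0.1976, 0.1512]
ee_rot: [-3.138, 0.001, -0.25]
force: [1.6, 8.7, 6.5]
gripper_width: 0.0115
gripper_force: 12.0
```

>>> {"api": "arm_command", "payload": {
  "rows": [
    [[0,0.01,0.005],0],
    [[0,0.021,0.01],0],
    [[0,0.031,0.015],0]
  ]
}}

```text
time: 19.97
eef_pos: [0.4989, -0.2022, 0.1489]
ee_rot: [-3.138, 0.001, -0.25]
force: [1.8, 7.4, 5.9]
gripper_width: 0.0113
gripper_force: 12.0
```

>>> {"api": "arm_command", "payload": {
  "rows": [
    [[0,0.01,0.006],0],
    [[0,0.02,0.012],0],
    [[0,0.03,0.018],0]
  ]
}}

```text
time: 20.22
eef_pos: [0.4977, -0.2066, 0.1462]
ee_rot: [-3.138, 0.001, -0.25]
force: [1.9, 9.3, 3.8]
gripper_width: 0.0114
gripper_force: 12.0
```

>>> {"api": "arm_command", "payload": {
  "rows": [
    [[0,0.009,0.007],0],
    [[0,0.018,0.014],0],
    [[0,0.027,0.022],0]
  ]
}}

```text
time: 20.47
eef_pos: [0.4967, -0.2106, 0.1429]
ee_rot: [-3.138, 0.001, -0.25]
force: [0.9, 8.0, 5.3]
gripper_width: 0.0111
gripper_force: 12.0
```

Now the + direction, from -41° to +43°.

>>> {"api": "arm_command", "payload": {
  "rows": [
    [[0,-0.009,-0.007],0],
    [[0,-0.018,-0.014],0],
    [[0,-0.027,-0.022],0]
  ]
}}

```text
time: 20.72
eef_pos: [0.4973, -0.2079, 0.1455]
ee_rot: [-3.141, 0.001, -0.251]
force: [3.9, 3.6, -12.4]
gripper_width: 0.0117
gripper_force: 12.0
```

>>> {"api": "arm_command", "payload": {
  "rows": [
    [[0,-0.01,-0.006],0],
    [[0,-0.02,-0.012],0],
    [[0,-0.03,-0.018],0]
  ]
}}

```text
time: 20.97
eef_pos: [0.4983, -0.204, 0.1485]
ee_rot: [-3.141, 0.001, -0.251]
force: [3.9, 3.2, -14.6]
gripper_width: 0.0115
gripper_force: 12.0
```

>>> {"api": "arm_command", "payload": {
  "rows": [
    [[0,-0.01,-0.005],0],
    [[0,-0.021,-0.01],0],
    [[0,-0.031,-0.015],0]
  ]
}}

```text
time: 21.22
eef_pos: [0.4994, -0.2001, 0.1511]
ee_rot: [3.141, 0.0, -0.252]
force: [3.3, 3.4, -14.0]
gripper_width: 0.0114
gripper_force: 12.0
```

>>> {"api": "arm_command", "payload": {
  "rows": [
    [[0,-0.011,-0.004],0],
    [[0,-0.022,-0.008],0],
    [[0,-0.033,-0.012],0]
  ]
}}

```text
time: 21.47
eef_pos: [0.5005, -0.1959, 0.1532]
ee_rot: [3.141, -0.0, -0.252]
force: [-0.3, 0.3, -8.9]
gripper_width: 0.0115
gripper_force: 12.0
```

>>> {"api": "arm_command", "payload": {
  "rows": [
    [[0,-0.011,-0.002],0],
    [[0,-0.023,-0.005],0],
    [[0,-0.034,-0.008],0]
  ]
}}

```text
time: 21.72
eef_pos: [0.5017, -0.1916, 0.1548]
ee_rot: [3.141, -0.001, -0.253]
force: [-3.7, -3.1, 2.2]
gripper_width: 0.0111
gripper_force: 12.0
```

>>> {"api": "arm_command", "payload": {
  "rows": [
    [[0,-0.012,-0.001],0],
    [[0,-0.023,-0.003],0],
    [[0,-0.035,-0.005],0]
  ]
}}

```text
time: 21.97
eef_pos: [0.5033, -0.1867, 0.1557]
ee_rot: [3.141, -0.002, -0.253]
force: [-4.2, -3.6, 2.8]
gripper_width: 0.0115
gripper_force: 12.0
```

>>> {"api": "arm_command", "payload": {
  "rows": [
    [[0,-0.012,0],0],
    [[0,-0.023,0],0],
    [[0,-0.035,-0.001],0]
  ]
}}

```text
time: 22.22
eef_pos: [0.505, -0.1809, 0.1556]
ee_rot: [3.141, -0.001, -0.252]
force: [-2.0, -2.9, 2.7]
gripper_width: 0.0117
gripper_force: 12.0
```

>>> {"api": "arm_command", "payload": {
  "rows": [
    [[0,-0.012,0.001],0],
    [[0,-0.023,0.002],0],
    [[0,-0.035,0.002],0]
  ]
}}

```text
time: 22.47
eef_pos: [0.5064, -0.1753, 0.1549]
ee_rot: [3.141, -0.001, -0.252]
force: [-0.6, -3.7, 1.5]
gripper_width: 0.0114
gripper_force: 12.0
```

>>> {"api": "arm_command", "payload": {
  "rows": [
    [[0,-0.012,0.002],0],
    [[0,-0.023,0.004],0],
    [[0,-0.034,0.006],0]
  ]
}}

```text
time: 22.72
eef_pos: [0.5078, -0.1703, 0.1539]
ee_rot: [3.141, -0.001, -0.252]
force: [0.8, -3.6, 3.0]
gripper_width: 0.0113
gripper_force: 12.0
```

>>> {"api": "arm_command", "payload": {
  "rows": [
    [[0,-0.011,0.003],0],
    [[0,-0.022,0.006],0],
    [[0,-0.033,0.01],0]
  ]
}}

```text
time: 22.97
eef_pos: [0.5089, -0.1655, 0.1524]
ee_rot: [3.141, -0.001, -0.252]
force: [0.9, -4.5, 2.4]
gripper_width: 0.0115
gripper_force: 12.0
```

>>> {"api": "arm_command", "payload": {
  "rows": [
    [[0,-0.011,0.004],0],
    [[0,-0.022,0.008],0],
    [[0,-0.032,0.013],0]
  ]
}}

```text
time: 23.22
eef_pos: [0.51, -0.1608, 0.1504]
ee_rot: [3.142, -0.001, -0.252]
force: [1.1, -3.5, 3.7]
gripper_width: 0.0117
gripper_force: 12.0
```

>>> {"api": "arm_command", "payload": {
  "rows": [
    [[0,-0.01,0.005],0],
    [[0,-0.02,0.011],0],
    [[0,-0.031,0.016],0]
  ]
}}

```text
time: 23.47
eef_pos: [0.511, -0.1564, 0.1479]
ee_rot: [3.141, -0.0, -0.252]
force: [3.3, -4.1, 2.9]
gripper_width: 0.0115
gripper_force: 12.0
```

>>> {"api": "arm_command", "payload": {
  "rows": [
    [[0,-0.01,0.006],0],
    [[0,-0.019,0.013],0],
    [[0,-0.029,0.02],0]
  ]
}}

```text
time: 23.72
eef_pos: [0.512, -0.1521, 0.1449]
ee_rot: [3.142, -0.0, -0.252]
force: [1.1, -3.6, 1.1]
gripper_width: 0.0114
gripper_force: 12.0
```

>>> {"api": "arm_command", "payload": {
  "rows": [
    [[0,-0.009,0.007],0],
    [[0,-0.018,0.015],0],
    [[0,-0.027,0.022],0]
  ]
}}

```text
time: 23.97
eef_pos: [0.5128, -0.1482, 0.1415]
ee_rot: [3.142, 0.0, -0.252]
force: [0.8, -3.1, 3.6]
gripper_width: 0.0113
gripper_force: 12.0
```

Back from +43° to +7°.

>>> {"api": "arm_command", "payload": {
  "rows": [
    [[0,0.009,-0.007],0],
    [[0,0.018,-0.015],0],
    [[0,0.027,-0.022],0]
  ]
}}

```text
time: 24.22
eef_pos: [0.5121, -0.1504, 0.1441]
ee_rot: [-3.14, 0.002, -0.25]
force: [5.9, 0.0, -9.6]
gripper_width: 0.0114
gripper_force: 12.0
```

>>> {"api": "arm_command", "payload": {
  "rows": [
    [[0,0.01,-0.006],0],
    [[0,0.019,-0.013],0],
    [[0,0.029,-0.02],0]
  ]
}}

```text
time: 24.47
eef_pos: [0.5112, -0.1538, 0.1471]
ee_rot: [-3.139, 0.002, -0.25]
force: [6.8, 2.9, -8.9]
gripper_width: 0.0116
gripper_force: 12.0
```

>>> {"api": "arm_command", "payload": {
  "rows": [
    [[0,0.01,-0.005],0],
    [[0,0.02,-0.011],0],
    [[0,0.031,-0.016],0]
  ]
}}

```text
time: 24.72
eef_pos: [0.5103, -0.1574, 0.1497]
ee_rot: [-3.137, 0.002, -0.249]
force: [7.6, 8.1, -3.0]
gripper_width: 0.0117
gripper_force: 12.0
```

>>> {"api": "arm_command", "payload": {
  "rows": [
    [[0,0.011,-0.004],0],
    [[0,0.022,-0.008],0],
    [[0,0.032,-0.013],0]
  ]
}}

```text
time: 24.97
eef_pos: [0.5094, -0.1611, 0.1519]
ee_rot: [-3.136, 0.002, -0.248]
force: [5.5, 10.4, 1.8]
gripper_width: 0.0115
gripper_force: 12.0
```

>>> {"api": "arm_command", "payload": {
  "rows": [
    [[0,0.011,-0.003],0],
    [[0,0.022,-0.006],0],
    [[0,0.033,-0.01],0]
  ]
}}

```text
time: 25.22
eef_pos: [0.5084, -0.165, 0.1538]
ee_rot: [-3.134, 0.002, -0.248]
force: [4.4, 14.1, 11.1]
gripper_width: 0.0112
gripper_force: 12.0
```

>>> {"api": "arm_command", "payload": {
  "rows": [
    [[0,0.012,-0.002],0],
    [[0,0.023,-0.004],0],
    [[0,0.034,-0.006],0]
  ]
}}

```text
time: 25.47
eef_pos: [0.5069, -0.1701, 0.1549]
ee_rot: [-3.134, 0.002, -0.248]
force: [4.1, 12.2, 11.2]
gripper_width: 0.0117
gripper_force: 12.0
```

```bash
cat > d.py <<'E'
from h import *
P3=[[.5056,-.1762,.157,.1,-1.6,1.3],[.5069,-.1709,.156,-.1,-1.7,2.2],[.5082,-.1659,.1546,-1.4,-2.1,2.1],[.5095,-.1611,.1527,-1.6,-2.6,1.6],[.5108,-.1566,.1503,-1.2,-1.9,1.1],[.5119,-.1522,.1474,-.2,-2.4,1.9],[.513,-.1482,.1441,-.6,-2.7,1.9],[.5139,-.1446,.1404,-.4,-2.5,2.0]]
N=[[.5056,-.1774,.1553,1.1,12.5,9.8],[.5042,-.1824,.1551,1.2,10.9,7.5],[.5028,-.1877,.1543,.4,8.5,6.1],[.5014,-.1928,.1531,.6,9.2,7.2],[.5001,-.1976,.1512,1.6,8.7,6.5],[.4989,-.2022,.1489,1.8,7.4,5.9],[.4977,-.2066,.1462,1.9,9.3,3.8],[.4967,-.2106,.1429,.9,8.0,5.3]]
P=[[.4973,-.2079,.1455,3.9,3.6,-12.4],[.4983,-.204,.1485,3.9,3.2,-14.6],[.4994,-.2001,.1511,3.3,3.4,-14],[.5005,-.1959,.1532,-.3,.3,-8.9],[.5017,-.1916,.1548,-3.7,-3.1,2.2],[.5033,-.1867,.1557,-4.2,-3.6,2.8],[.505,-.1809,.1556,-2,-2.9,2.7],[.5064,-.1753,.1549,-.6,-3.7,1.5],[.5078,-.1703,.1539,.8,-3.6,3.0],[.5089,-.1655,.1524,.9,-4.5,2.4],[.51,-.1608,.1504,1.1,-3.5,3.7],[.511,-.1564,.1479,3.3,-4.1,2.9],[.512,-.1521,.1449,1.1,-3.6,1.1],[.5128,-.1482,.1415,.8,-3.1,3.6]]
N2=[[.5121,-.1504,.1441,5.9,0,-9.6],[.5112,-.1538,.1471,6.8,2.9,-8.9],[.5103,-.1574,.1497,7.6,8.1,-3],[.5094,-.1611,.1519,5.5,10.4,1.8],[.5084,-.165,.1538,4.4,14.1,11.1],[.5069,-.1701,.1549,4.1,12.2,11.2]]
def show(n,L):
    out=[]
    for l in L:
        r=M@(np.array(l[:3])+[0,0,.019]-A); F=M@np.array(l[3:]); m=-(r[1]*F[2]-r[2]*F[1])  # about +x on drum
        out.append((round(float(np.degrees(np.arctan2(r[1],r[2]))),1),round(float(-m),3)))
    print(n,out)   # moment in the sense in which the joint grows
if __name__=='__main__':
    for k,v in dict(P3=P3,N=N,P=P,N2=N2).items(): show(k,v)
    im,p=pins(); feel(2)
E
python3 d.py
```

```text
P3 [(5.3, 0.084), (11.5, 0.106), (17.6, 0.148), (23.5, 0.169), (29.5, 0.122), (35.5, 0.154), (41.5, 0.169), (47.4, 0.162)]
N [(4.2, -0.575), (-1.9, -0.545), (-8.3, -0.446), (-14.7, -0.516), (-21.0, -0.512), (-27.3, -0.457), (-33.5, -0.482), (-39.8, -0.457)]
P [(-35.3, 0.172), (-29.4, 0.178), (-23.9, 0.094), (-18.3, 0.129), (-12.9, 0.167), (-6.9, 0.208), (0.1, 0.164), (6.8, 0.191), (12.9, 0.191), (19.0, 0.23), (25.1, 0.215), (31.1, 0.206), (37.3, 0.158), (43.5, 0.221)]
N2 [(39.5, -0.357), (34.1, -0.432), (28.9, -0.497), (23.9, -0.488), (18.8, -0.524), (12.7, -0.505)]
pin angle mod 90: [(np.float64(0.0016519393770805773), np.float64(13.0)), (np.float64(0.0016680325972094061), np.float64(13.5))] 4293
F [ 1.07 11.59 10.85] sd [0.08 0.61 0.49] T [2.724 0.025 0.026] r [-0.0375  0.0105  0.0489] ang 12.1 R 0.05 w 0.0113 gf 12.0 Maxle(on tool) -0.4523 yaw -14.2
```

Mean of both ways: the load's moment is about +0.16 N m, peaking near pin angle -5°. So the heavy side points down near +85°. I turn to +50° first, then take the next pin.

>>> {"api": "arm_command", "payload": {
  "rows": [
    [[0,-0.03,0.007],0],
    [[0,-0.062,0.014],0],
    [[0,-0.09,0.025],0],
    [[0,-0.116,0.036],0],
    [[0,-0.137,0.049],0],
    [[0,-0.155,0.061],0],
    [[0,-0.171,0.074],0],
    [[0,-0.187,0.087],0],
    [[0,-0.201,0.102],0],
    [[0,-0.215,0.116],0],
    [[0,-0.215,0.116],0]
  ]
}}

```text
time: 26.53
eef_pos: [0.5138, -0.1436, 0.1368]
ee_rot: [3.141, 0.001, -0.252]
force: [0.8, -3.9, -5.2]
gripper_width: 0.0114
gripper_force: 12.0
```

>>> {"api": "arm_command", "payload": {
  "rows": [
    [[0,0,0],0],
    [[0,0,0],0],
    [[0,0,0],0],
    [[0,0,-0.3],0],
    [[0,0,-0.6],0],
    [[0,0.23,-0.65],0],
    [[0,0.47,-0.65],0],
    [[0,0.47,-0.65],0],
    [[0,0.47,-0.65],0],
    [[0,0.47,-0.65],0]
  ],
  "grip": 38
}}

```text
time: 27.37
eef_pos: [0.4963, -0.2116, 0.2345]
ee_rot: [-3.141, 0.001, -0.252]
force: [0.2, 0.4, -0.1]
gripper_width: 0.0383
gripper_force: 0.0
```

```bash
python3 - <<'E'
from h import *
im,p=pins(2)
o=ctrl.get_obs(); print((M@(o['eef_pos']-A)).round(4),np.degrees(o['ee_rot'][2]),o['force'],o['gripper_width'])
E
```

```text
pin angle mod 90: [(np.float64(0.0009977289054512403), np.float64(-39.5)), (np.float64(0.0010258743668393566), np.float64(-40.0))] 1717
pin angle mod 90: [(np.float64(0.0008565778666007675), np.float64(-40.0)), (np.float64(0.0008616515140460975), np.float64(-39.5))] 1679
[-0.0374 -0.0312  0.1093] -14.338998077292395 [ 0.34545929 -0.19797024 -0.65396927] 0.0379999432099831
```

>>> {"api": "arm_command", "payload": {
  "rows": [
    [[0,0.006,0.2],0],
    [[0,0.006,0.45],0],
    [[0,0.006,0.6],0],
    [[0,0.006,0.6],0],
    [[0,0.006,0.6],0]
  ]
}}

```text
time: 27.88
eef_pos: [0.4958, -0.2124, 0.1441]
ee_rot: [3.142, 0.003, -0.251]
force: [-0.4, 0.5, 0.0]
gripper_width: 0.038
gripper_force: 0.0
```

>>> {"api": "arm_command", "payload": {
  "rows": [
    [[0,0,0],0],
    [[0,0,0],0],
    [[0,0,0],0],
    [[0,0,0],0],
    [[0,0,0],0],
    [[0,0,0],0],
    [[0,0,0],0]
  ],
  "grip": 13,
  "force": 60
}}

```text
time: 28.47
eef_pos: [0.4966, -0.2127, 0.1452]
ee_rot: [-3.141, -0.001, -0.251]
force: [1.5, 2.3, 2.4]
gripper_width: 0.0128
gripper_force: 1.3
```

```bash
python3 - <<'E'
from h import *
feel(2)
E
```

```text
F [0.17 3.29 2.4 ] sd [0.14 0.03 0.32] T [ 0.678  0.092 -0.026] r [-0.037  -0.0329  0.039 ] ang -40.1 R 0.051 w 0.013 gf 1.6 Maxle(on tool) -0.2072 yaw -14.4
```

>>> {"api": "arm_command", "payload": {
  "rows": [
    [[0,-0.009,-0.007],0],
    [[0,-0.019,-0.014],0],
    [[0,-0.028,-0.021],0]
  ]
}}

```text
time: 28.82
eef_pos: [0.497, -0.2099, 0.148]
ee_rot: [3.14, -0.0, -0.252]
force: [-2.1, -2.9, -1.5]
gripper_width: 0.0135
gripper_force: 1.4
```

>>> {"api": "arm_command", "payload": {
  "rows": [
    [[0,-0.01,-0.006],0],
    [[0,-0.02,-0.012],0],
    [[0,-0.03,-0.018],0]
  ]
}}

```text
time: 29.07
eef_pos: [0.498, -0.2062, 0.1511]
ee_rot: [3.14, -0.001, -0.253]
force: [-3.0, -6.0, 3.0]
gripper_width: 0.0131
gripper_force: 3.3
```

>>> {"api": "arm_command", "payload": {
  "rows": [
    [[0,-0.011,-0.005],0],
    [[0,-0.021,-0.01],0],
    [[0,-0.032,-0.015],0]
  ]
}}

```text
time: 29.32
eef_pos: [0.4991, -0.2024, 0.1537]
ee_rot: [3.139, -0.001, -0.254]
force: [-4.5, -7.9, 6.0]
gripper_width: 0.0134
gripper_force: 4.4
```

>>> {"api": "arm_command", "payload": {
  "rows": [
    [[0,-0.011,-0.004],0],
    [[0,-0.022,-0.008],0],
    [[0,-0.033,-0.011],0]
  ]
}}

```text
time: 29.57
eef_pos: [0.5009, -0.1976, 0.1555]
ee_rot: [3.139, -0.002, -0.254]
force: [-1.3, -6.9, 4.9]
gripper_width: 0.0131
gripper_force: 3.7
```

>>> {"api": "arm_command", "payload": {
  "rows": [
    [[0,-0.011,-0.003],0],
    [[0,-0.023,-0.005],0],
    [[0,-0.034,-0.008],0]
  ]
}}

```text
time: 29.82
eef_pos: [0.5024, -0.1924, 0.1566]
ee_rot: [3.139, -0.002, -0.253]
force: [-2.4, -5.7, 5.2]
gripper_width: 0.0131
gripper_force: 3.3
```

>>> {"api": "arm_command", "payload": {
  "rows": [
    [[0,-0.012,-0.001],0],
    [[0,-0.023,-0.003],0],
    [[0,-0.035,-0.004],0]
  ]
}}

```text
time: 30.07
eef_pos: [0.5037, -0.1872, 0.1572]
ee_rot: [3.139, -0.002, -0.253]
force: [-1.4, -5.9, 5.3]
gripper_width: 0.0132
gripper_force: 3.1
```

>>> {"api": "arm_command", "payload": {
  "rows": [
    [[0,-0.012,0],0],
    [[0,-0.023,0],0],
    [[0,-0.035,-0.001],0]
  ]
}}

```text
time: 30.32
eef_pos: [0.505, -0.182, 0.1573]
ee_rot: [3.14, -0.002, -0.253]
force: [-2.1, -4.9, 5.6]
gripper_width: 0.013
gripper_force: 3.0
```

>>> {"api": "arm_command", "payload": {
  "rows": [
    [[0,-0.012,0.001],0],
    [[0,-0.023,0.002],0],
    [[0,-0.035,0.003],0]
  ]
}}

```text
time: 30.57
eef_pos: [0.5063, -0.1768, 0.1568]
ee_rot: [3.14, -0.002, -0.253]
force: [-1.8, -5.5, 4.8]
gripper_width: 0.013
gripper_force: 3.0
```

>>> {"api": "arm_command", "payload": {
  "rows": [
    [[0,-0.011,0.002],0],
    [[0,-0.023,0.004],0],
    [[0,-0.034,0.007],0]
  ]
}}

```text
time: 30.82
eef_pos: [0.5076, -0.1718, 0.1557]
ee_rot: [3.14, -0.002, -0.253]
force: [-2.1, -5.5, 4.1]
gripper_width: 0.0132
gripper_force: 2.9
```

>>> {"api": "arm_command", "payload": {
  "rows": [
    [[0,-0.011,0.003],0],
    [[0,-0.022,0.007],0],
    [[0,-0.033,0.01],0]
  ]
}}

```text
time: 31.07
eef_pos: [0.5088, -0.167, 0.1542]
ee_rot: [3.14, -0.002, -0.253]
force: [-1.9, -5.7, 3.5]
gripper_width: 0.0133
gripper_force: 2.9
```

>>> {"api": "arm_command", "payload": {
  "rows": [
    [[0,-0.011,0.004],0],
    [[0,-0.021,0.009],0],
    [[0,-0.032,0.014],0]
  ]
}}

```text
time: 31.32
eef_pos: [0.51, -0.1624, 0.1521]
ee_rot: [3.14, -0.002, -0.253]
force: [-1.6, -5.3, 5.6]
gripper_width: 0.0131
gripper_force: 3.0
```

>>> {"api": "arm_command", "payload": {
  "rows": [
    [[0,-0.01,0.006],0],
    [[0,-0.02,0.011],0],
    [[0,-0.031,0.017],0]
  ]
}}

```text
time: 31.57
eef_pos: [0.5111, -0.1579, 0.1495]
ee_rot: [3.14, -0.002, -0.253]
force: [-1.3, -5.6, 4.1]
gripper_width: 0.0134
gripper_force: 3.0
```

>>> {"api": "arm_command", "payload": {
  "rows": [
    [[0,-0.01,0.007],0],
    [[0,-0.019,0.013],0],
    [[0,-0.029,0.02],0]
  ]
}}

```text
time: 31.82
eef_pos: [0.5122, -0.1537, 0.1465]
ee_rot: [3.14, -0.002, -0.253]
force: [-2.0, -6.6, 4.5]
gripper_width: 0.0134
gripper_force: 3.1
```

Now back, from +38° to -34°.

>>> {"api": "arm_command", "payload": {
  "rows": [
    [[0,0.01,-0.007],0],
    [[0,0.019,-0.013],0],
    [[0,0.029,-0.02],0]
  ]
}}

```text
time: 32.07
eef_pos: [0.5109, -0.1553, 0.1488]
ee_rot: [-3.14, 0.001, -0.251]
force: [0.6, 2.0, -0.6]
gripper_width: 0.0127
gripper_force: 1.2
```

>>> {"api": "arm_command", "payload": {
  "rows": [
    [[0,0.01,-0.006],0],
    [[0,0.02,-0.011],0],
    [[0,0.031,-0.017],0]
  ]
}}

```text
time: 32.32
eef_pos: [0.5098, -0.1595, 0.1515]
ee_rot: [-3.14, 0.001, -0.251]
force: [0.9, 6.3, 3.6]
gripper_width: 0.013
gripper_force: 3.0
```

>>> {"api": "arm_command", "payload": {
  "rows": [
    [[0,0.011,-0.004],0],
    [[0,0.021,-0.009],0],
    [[0,0.032,-0.014],0]
  ]
}}

```text
time: 32.57
eef_pos: [0.5088, -0.1639, 0.1538]
ee_rot: [-3.139, 0.001, -0.25]
force: [0.9, 6.5, 4.8]
gripper_width: 0.0127
gripper_force: 3.2
```

>>> {"api": "arm_command", "payload": {
  "rows": [
    [[0,0.011,-0.003],0],
    [[0,0.022,-0.007],0],
    [[0,0.033,-0.01],0]
  ]
}}

```text
time: 32.82
eef_pos: [0.5076, -0.169, 0.1553]
ee_rot: [-3.139, 0.0, -0.251]
force: [0.3, 5.7, 3.7]
gripper_width: 0.0131
gripper_force: 2.9
```

>>> {"api": "arm_command", "payload": {
  "rows": [
    [[0,0.011,-0.002],0],
    [[0,0.023,-0.004],0],
    [[0,0.034,-0.007],0]
  ]
}}

```text
time: 33.07
eef_pos: [0.5063, -0.1741, 0.1564]
ee_rot: [-3.14, 0.0, -0.251]
force: [1.7, 5.2, 4.4]
gripper_width: 0.0133
gripper_force: 2.7
```

>>> {"api": "arm_command", "payload": {
  "rows": [
    [[0,0.012,-0.001],0],
    [[0,0.023,-0.002],0],
    [[0,0.035,-0.003],0]
  ]
}}

```text
time: 33.32
eef_pos: [0.505, -0.1792, 0.1568]
ee_rot: [-3.14, 0.0, -0.251]
force: [0.5, 5.1, 4.1]
gripper_width: 0.013
gripper_force: 2.7
```

>>> {"api": "arm_command", "payload": {
  "rows": [
    [[0,0.012,0],0],
    [[0,0.023,0],0],
    [[0,0.035,0.001],0]
  ]
}}

```text
time: 33.57
eef_pos: [0.5037, -0.1843, 0.1567]
ee_rot: [-3.14, 0.0, -0.251]
force: [0.3, 5.2, 4.7]
gripper_width: 0.0129
gripper_force: 2.7
```

>>> {"api": "arm_command", "payload": {
  "rows": [
    [[0,0.012,0.001],0],
    [[0,0.023,0.003],0],
    [[0,0.035,0.004],0]
  ]
}}

```text
time: 33.82
eef_pos: [0.5024, -0.1894, 0.156]
ee_rot: [-3.14, 0.0, -0.251]
force: [-0.0, 4.9, 4.5]
gripper_width: 0.013
gripper_force: 2.7
```

>>> {"api": "arm_command", "payload": {
  "rows": [
    [[0,0.011,0.003],0],
    [[0,0.023,0.005],0],
    [[0,0.034,0.008],0]
  ]
}}

```text
time: 34.07
eef_pos: [0.5011, -0.1943, 0.1548]
ee_rot: [-3.14, 0.0, -0.251]
force: [1.7, 5.0, 4.0]
gripper_width: 0.0126
gripper_force: 2.7
```

>>> {"api": "arm_command", "payload": {
  "rows": [
    [[0,0.011,0.004],0],
    [[0,0.022,0.008],0],
    [[0,0.033,0.011],0]
  ]
}}

```text
time: 34.32
eef_pos: [0.4999, -0.1991, 0.1532]
ee_rot: [-3.14, 0.0, -0.251]
force: [1.2, 6.0, 3.8]
gripper_width: 0.013
gripper_force: 2.7
```

>>> {"api": "arm_command", "payload": {
  "rows": [
    [[0,0.011,0.005],0],
    [[0,0.021,0.01],0],
    [[0,0.032,0.015],0]
  ]
}}

```text
time: 34.57
eef_pos: [0.4987, -0.2037, 0.1509]
ee_rot: [-3.14, 0.0, -0.251]
force: [1.8, 4.6, 4.1]
gripper_width: 0.0131
gripper_force: 2.8
```

>>> {"api": "arm_command", "payload": {
  "rows": [
    [[0,0.01,0.006],0],
    [[0,0.02,0.012],0],
    [[0,0.03,0.018],0]
  ]
}}

```text
time: 34.82
eef_pos: [0.4976, -0.208, 0.1482]
ee_rot: [-3.14, 0.0, -0.251]
force: [0.9, 5.9, 3.8]
gripper_width: 0.0129
gripper_force: 2.9
```

```bash
cat > e.py <<'E'
from d import *
P4=[[.498,-.2062,.1511,-3,-6,3],[.4991,-.2024,.1537,-4.5,-7.9,6],[.5009,-.1976,.1555,-1.3,-6.9,4.9],[.5024,-.1924,.1566,-2.4,-5.7,5.2],[.5037,-.1872,.1572,-1.4,-5.9,5.3],[.505,-.182,.1573,-2.1,-4.9,5.6],[.5063,-.1768,.1568,-1.8,-5.5,4.8],[.5076,-.1718,.1557,-2.1,-5.5,4.1],[.5088,-.167,.1542,-1.9,-5.7,3.5],[.51,-.1624,.1521,-1.6,-5.3,5.6],[.5111,-.1579,.1495,-1.3,-5.6,4.1],[.5122,-.1537,.1465,-2,-6.6,4.5]]
N4=[[.5098,-.1595,.1515,.9,6.3,3.6],[.5088,-.1639,.1538,.9,6.5,4.8],[.5076,-.169,.1553,.3,5.7,3.7],[.5063,-.1741,.1564,1.7,5.2,4.4],[.505,-.1792,.1568,.5,5.1,4.1],[.5037,-.1843,.1567,.3,5.2,4.7],[.5024,-.1894,.156,0,4.9,4.5],[.5011,-.1943,.1548,1.7,5,4],[.4999,-.1991,.1532,1.2,6,3.8],[.4987,-.2037,.1509,1.8,4.6,4.1],[.4976,-.208,.1482,.9,5.9,3.8]]
def mom(L,s):
    o=[]
    for l in L:
        r=M@(np.array(l[:3])+[0,0,.019]-A); F=M@np.array(l[3:]); th=np.arctan2(r[1],r[2])
        # contact on the pin's side that is pushed
        o.append((th,(r[1]-.006*s)*F[2]-r[2]*F[1]))
    return np.array(o)
sets=[('P3',P3[2:],1,0),('N',N[1:],-1,0),('P',P[5:],1,0),('P4',P4[2:],1,np.pi/2),('N4',N4[1:],-1,np.pi/2)]
def fit(use):
    rows=[];y=[]
    for n,L,s,off in use:
        m=mom(L,s); g={'P3':0,'N':1,'P':1,'P4':2,'N4':2}[n]
        if use is sets or 1: print(n,[(round(float(np.degrees(t+off))),round(float(v),3)) for t,v in m])
        for t,v in m:
            f=[0,0,0]; f[g]=s; rows.append([np.sin(t+off),np.cos(t+off)]+f); y.append(v)
    c,res,_,_=np.linalg.lstsq(np.array(rows),np.array(y),rcond=None)
    # applied = s*fric - L ; L = K sin(a0+theta): -L = c0 sin + c1 cos
    K=np.hypot(c[0],c[1]); a0=np.arctan2(-c[1],-c[0]); print('K',K.round(3),'theta down',np.degrees(np.pi-a0).round(1),'fric',c[2:].round(3),'rms',np.std(np.array(rows)@c-y).round(3))
fit(sets); fit(sets[3:])
E
python3 e.py | grep -v pin
```

```text
P3 [(18, 0.135), (24, 0.159), (29, 0.116), (36, 0.143), (42, 0.158), (47, 0.15)]
N [(-2, -0.5), (-8, -0.409), (-15, -0.473), (-21, -0.473), (-27, -0.422), (-34, -0.46), (-40, -0.426)]
P [(-7, 0.191), (0, 0.148), (7, 0.182), (13, 0.173), (19, 0.216), (25, 0.193), (31, 0.188), (37, 0.151), (43, 0.199)]
P4 [(71, 0.233), (77, 0.217), (83, 0.245), (89, 0.231), (95, 0.285), (101, 0.305), (107, 0.318), (113, 0.329), (119, 0.323), (125, 0.379)]
N4 [(110, -0.199), (104, -0.209), (98, -0.218), (92, -0.226), (86, -0.248), (80, -0.25), (74, -0.289), (68, -0.337), (62, -0.292), (56, -0.334)]
K 0.148 theta down 86.0 fric [0.261 0.314 0.255] rms 0.021
P4 [(71, 0.233), (77, 0.217), (83, 0.245), (89, 0.231), (95, 0.285), (101, 0.305), (107, 0.318), (113, 0.329), (119, 0.323), (125, 0.379)]
N4 [(110, -0.199), (104, -0.209), (98, -0.218), (92, -0.226), (86, -0.248), (80, -0.25), (74, -0.289), (68, -0.337), (62, -0.292), (56, -0.334)]
K 0.162 theta down 85.5 fric [0.    0.    0.254] rms 0.016
```

Fit: friction 0.254 N m (given 0.25), and the heavy side is down at drum +86°, so the gripped pin belongs at -4°. I turn there and grip.

>>> {"api": "arm_command", "payload": {
  "rows": [
    [[0,-0.015,-0.009],0],
    [[0,-0.03,-0.018],0],
    [[0,-0.047,-0.026],0],
    [[0,-0.063,-0.034],0],
    [[0,-0.08,-0.041],0],
    [[0,-0.097,-0.047],0],
    [[0,-0.115,-0.051],0],
    [[0,-0.132,-0.054],0],
    [[0,-0.15,-0.056],0],
    [[0,-0.168,-0.057],0],
    [[0,-0.168,-0.057],0],
    [[0,-0.168,-0.057],0]
  ]
}}

```text
time: 35.82
eef_pos: [0.504, -0.186, 0.1573]
ee_rot: [3.14, -0.002, -0.252]
force: [0.1, -5.3, 3.5]
gripper_width: 0.0128
gripper_force: 2.7
```

>>> {"api": "arm_command", "payload": {
  "rows": [
    [[0,0,0],0],
    [[0,0,0],0],
    [[0,0,0],0],
    [[0,0,0],0],
    [[0,0,0],0],
    [[0,0,0],0],
    [[0,0,0],0],
    [[0,0,0],0],
    [[0,0,0],0],
    [[0,0,0],0]
  ],
  "grip": 5,
  "force": 20
}}

```text
time: 36.65
eef_pos: [0.504, -0.1861, 0.1572]
ee_rot: [3.14, -0.002, -0.253]
force: [-1.7, -5.4, 5.0]
gripper_width: 0.0115
gripper_force: 20.0
```

```bash
python3 - <<'E'
from h import *
feel(2); pins(2); im,d=cams.camera('side'); save('s5',cv2.resize(im[150:330,200:460],None,fx=3,fy=3,interpolation=2))
find('side',['drum_pin','reagent_jar','pen'])
im,W=cloud('scene'); z=W[...,2]; n=np.hypot(W[...,0]-.525,W[...,1]-.203); print(rect(W,(n<.035)&(z>.085)&(z<.103)))
E
```

```text
F [ 0.06 -5.    5.04] sd [0.42 0.32 0.25] T [-1.228  0.12  -0.02 ] r [-0.0364 -0.0053  0.0512] ang -5.9 R 0.0515 w 0.0113 gf 20.0 Maxle(on tool) 0.2297 yaw -14.5
pin angle mod 90: [(np.float64(0.001713702287093545), np.float64(-5.5)), (np.float64(0.0017334136900446046), np.float64(-5.0))] 4152
pin angle mod 90: [(np.float64(0.0017216259476219413), np.float64(-5.5)), (np.float64(0.0017410235986289409), np.float64(-5.0))] 4144
side drum_pin [ 0.164 -0.351  0.172] [291. 344.] 0.94
side drum_pin [ 0.516 -0.134  0.133] [356. 224.] 0.69
side drum_pin [ 0.746 -0.184 -0.001] [423. 235.] 0.18
side reagent_jar [ 0.407 -0.003 -0.   ] [297. 251.] 0.71
side reagent_jar [0.527 0.202 0.092] [290. 180.] 0.51
side pen [ 0.342 -0.231  0.001] [328. 312.] 0.53
(79, array([525.9, 201.3]), array([39.2, 19.2]), 29.4)
```

View pics/s5.png

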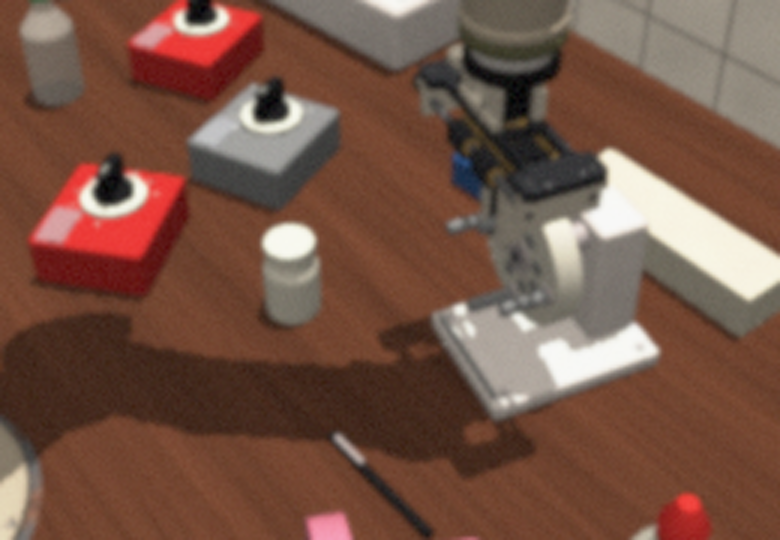

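The picture shows the gripper on the top pin at (515,220) of the crop, the other pins undisturbed, and the bystanders in place. The drum is at about 85° and still, with the heavy side within a few degrees of straight down. Handing in.

```bash
python3 -c "
from plant import ctrl
print(ctrl.job_done())"
```

```text
the job is handed in; nothing more can be done
None
```

I handed the job in with the knob at its off stop and the drum held still by its top pin at 20 N; by feel, the heavy side is about 1.5° from straight down, and the judge gave no verdict.

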